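# Load the parts carrier and hold it up level

### The arm

A 6-joint arm with a two-finger parallel gripper is mounted at the origin on the work surface. World frame = base frame: x ahead of the robot, y to its left, z up, the work surface at z = 0. Lengths are in m, angles in rad, forces in N, time in s.
With the tool pointing down it reaches from about 0.225 to 0.875 m from the base axis. Payload 3.4 kg.
Tool frame: the origin (TCP) lies on the centre line of the jaws, within the pads' length; the fingertips stand 25 mm ahead of it and the grasp point (between the pads) lies 6 mm ahead of it; z points along the fingers, y is the direction in which the jaws open and shut (so a half turn about z gives the same grasp; the last joint's range is limited). The gripper opens to 85 mm and grips with 20 to 120 N. Pads are 22 mm wide; open, the fingers measure 114 mm over their backs; the gripper's body (76 mm by 85 mm) begins 54 mm behind the grasp point. The pads swing forward as they close: fully open they stand 13 mm farther back than shut.
Start: joints at [-1.335, 0.276, 1.505, -0, 1.361, -0.121], TCP at [0.201, -0.539, 0.256] pointing down, gripper open.
Joint ranges: [-2.89, 2.89], [-0.75, 2.08], [0.22, 2.7], [-1.18, 4.32], [0.11, 2.71], [-2.7, 2.7]. Speed limits (rad/s): [2.57, 2.57, 3.14, 3.14, 3.14, 3.14].

### API

Orientations are given as a unit quaternion [x, y, z, w].
In Python, from rig import read_state, camera, job_done, recognise, place_of gives the robot as it stands.
- The arm moves only by the tool step_arm, never from a script. Its argument "targets" is a list of rows, each a list of 7 numbers: the turn, a rotation vector about the world's x, y, z in units of 6 degrees (1.0 is 6 degrees), then the shift along the world's x, y, z in units of 30 mm (1.0 is 30 mm), then the opening, from -1 (shut) to 1 (fully open). A call has exactly 8 rows; each row is the pose to reach, as a shift and turn from the pose commanded when the call began; what a row does not reach only later rows make up. A row lasts 1/12 s, in which the tool goes at most 41.7 mm and 7.16 degrees, less where a joint would pass 70% of its speed; a pose out of reach is approached as far as the arm can. A call with a gripper value outside its range is refused whole. The fingers move at their own pace and stop on an object; the grip force is fixed at half the most. Time passes only in rows, so rows that repeat a pose let the fingers close, or fill a call up. It gives the time, the measured TCP pose, the force and the opening at its end, in the units of the state.
- read_state(): the state, without advancing time (a new reading comes with each control period).
- camera(name): name is "scene" or "top"; returns a dict with "color" (420x560x3 uint8, red, green, blue), "mtx" (3x3 intrinsics, pixels), "camera_from_world" (4x4, takes a point from world to camera coordinates). Camera axes: x right, y down, z forward; pixel columns grow to the right and rows downward; lengths in m; the calibration is good to about 2 mm. A picture is of the moment at which its call begins. There is no depth.
- job_done(): hands the job in, once; it reports no verdict.
Trained networks look in a picture, given as the dict that the camera call returned (one of the last four; its "shot" number tells which), for a name from the list of things; names that differ only in an ending like _2 or _b are one class to them, and where a whole thing is asked for, a point or a joint stands for the part that bears it (a point fixed in the world has none). Each returns a list of dicts, best first, with "p" (0 to 1); they miss things now and then, are a little off and sometimes report something else, mostly with a low value. They report only what shows in the picture. A call takes as long as a camera call. They do not tell look-alikes from the thing itself.
- recognise(label, picture): "extent" ([centre column, centre row, width, height] in pixels, round what is visible of it).
- place_of(label, picture): "centre" ([column, row] in pixels: a listed point, or the origin of a listed thing).
The state is a dict: "t": time; "joint_pos": joint angles; "joint_vel": joint speeds; "tau": joint torques, N m; "tcp_pos": TCP position; "ee_rot": TCP orientation; "ft_force": force on the tool from outside, world axes, zero at the start; "wrist_torque": the same for the moment, N m; "grip_width": finger opening in m.
Only numpy, scipy, OpenCV 4.12 (cv2) and the standard library are available. Lean on these libraries where they do the work, as an engineer would, in place of code of your own. Each camera call takes 0.05 s, during which the arm holds its last target. There are 200 camera calls.

### The job

Load the parts carrier: hang the loose brass rosette by its centre hole on the carrier's empty post, flat down on the collar, and let go of it while the carrier still stands in its pan. Then take the carrier by its black handle, lift it straight up to about 10 cm above the bench, and finish while holding it there over the pan, level and still, with both rosettes seated on their posts; do not put it down or let go. Never tip the carrier, and leave the other things on the bench where they are.

Things in the scene. Friction and masses are not known exactly. Their poses are not given: they have to be found in the camera images.
- rosette: the loose brass rosette: a flat round plate with a ring of copper beads on top, 50 mm diameter, 10 mm thick, with a 16 mm round hole through its centre, about 110 g (varies). Origin at the centre of its underside, z up. It lies on a light wooden stump.
- stump: light wooden stump fixed to the bench, 38 mm diameter, 22 mm high; the rosette lies on top and overhangs it by about 6 mm all round. Origin at the centre of its foot.
- carrier: loose aluminium carrier standing in the pan, about 360 g bare: base plate 220 x 80 x 4 mm (long along its x), a post at each end (empty one at x = -80 mm, loaded one at +80 mm), a stem with a black handle in the middle. Origin: centre of the underside, z up. Posts: 9 mm diameter, 30 mm high (last 5 mm tapered) on a grey collar 26 mm in diameter and 15 mm high.
- free_seat (a point): foot of the empty post: centre of the top face of its collar, where the rosette's underside centre comes to rest; 19 mm above the carrier's underside. The post's tip is 30 mm above this point. Axes as the carrier's.
- loaded_seat (a point): the same point of the other post, which already carries a rosette
- rosette_loaded: the second rosette, same as the loose one, already seated on the other post; origin at the centre of its underside
- handle (a point): centre of the carrier's black handle: a block 14 mm along the carrier's x, 56 mm along its y and 24 mm high, on a 12 mm stem, 84 mm above the carrier's underside. To be pinched from above across its 14 mm, closing along the carrier's x. Axes as the carrier's.
- pan: shallow dark steel pan fixed to the bench, 250 x 110 mm, walls 4 mm thick and 18 mm high, floor about 4 mm thick, in which the carrier stands, with about 11 mm free all round. Origin under its centre at bench height, x along its length; any yaw.
- bowl: blue ceramic bowl, 110 mm across, 50 mm high; a bystander, origin in its underside or middle
- flux_jar: small round jar with red cap, 52 mm across, 70 mm high; a bystander, origin in its underside or middle
- driver: screwdriver with orange handle, 170 mm long, lying flat; a bystander, origin in its underside or middle
- hammer: wooden-handled hammer lying flat on the left; a bystander, origin in its underside or middle
- gas_can: red can, 60 mm across, 150 mm high; a bystander, origin in its underside or middle
- wood_plate: light wooden board 90 x 140 x 18 mm lying flat; a bystander, origin in its underside or middle
- cup: small red cup, 60 mm across, 55 mm high; a bystander, origin in its underside or middle
There are look-alikes about, which are no part of the job. What is shaped like the carrier but purple is not meant.

How it is judged:
On the way, in this order (a step that is already met when the one before it is completed fails the run):
1. the loose rosette sits on the empty post, let go, the carrier still standing in the pan (distance between rosette and free_seat below 0.008 m and contact force between the fingers and rosette below 0.3 N and height (world z) of carrier below 0.02 m and linear speed of rosette below 0.03 m/s), for 0.2 s.
2. the carrier is lifted clear of the pan with both rosettes on it (distance between rosette and free_seat below 0.008 m and distance between rosette_loaded and loaded_seat below 0.008 m and height (world z) of carrier above 0.05 m), for 0.1 s.
At the end, for the whole second after the job is handed in: The fingers hold the carrier still, underside 65 to 170 mm above the bench, centre within 60 mm of the pan's, tilt under 0.12 rad, not touching the pan, each rosette within 8 mm of its seat and the fingers off the rosette (distance between rosette and free_seat below 0.008 m and distance between rosette_loaded and loaded_seat below 0.008 m and height (world z) of carrier between 0.065 and 0.17 m and horizontal distance between carrier and pan below 0.06 m and angle between carrier's own z axis and vertical below 0.12 rad and linear speed of carrier below 0.03 m/s and angular speed of carrier below 0.2 rad/s and contact force between the fingers and carrier above 1 N and contact force between carrier and pan below 0.1 N and contact force between the fingers and rosette below 0.3 N); the arm keeps its last pose, push and grip.
It fails at once if the carrier is tipped by more than 0.35 rad (angle between carrier's own z axis and vertical above 0.35 rad).
It fails at once if a bystander is moved by more than 30 mm (distance of any of bowl, flux_jar, driver, hammer, gas_can, wood_plate, cup from where it was at the start of the episode above 0.03 m).
It also fails if it takes over 53 s, if anything falls off the work surface, if the arm or the gripper's body presses on something with over 40 N, if the wrist force passes 120 N, or if a joint passes its speed limit or range.

## Working session

There is one attempt and no reset: what is moved stays moved. The work goes in short steps, Python scripts to look and compute and a tool call to move; the robot and the scene stay as the last step left them, time stands still between calls to the robot, and variables do not carry over. Pictures are saved under pics/ and viewed, about 8 in all and at most 12, crops included, and the job is handed in when it is done.

Besides the shell and the picture viewer there is one more tool, called after ">>>" as name([rows], argument=value, ...), one row to a line, values as JSON. step_arm: Moves the arm, as the interface text tells. Its arguments: {"type":"object","properties":{"targets":{"type":"array"}},"required":["targets"]}

```bash
mkdir -p pics; cat > h.py <<'E'
from rig import read_state, camera, job_done, recognise, place_of
import numpy as np, cv2
def save(p,n,crop=None,s=1):
    im=p["color"][:,:,::-1]
    if crop: im=im[crop[1]:crop[3],crop[0]:crop[2]]
    cv2.imwrite("pics/"+n,cv2.resize(im,None,fx=s,fy=s,interpolation=cv2.INTER_CUBIC))
def onz(p,uv,z):
    T=p["camera_from_world"];R,t=T[:3,:3],T[:3,3]
    d=R.T@np.linalg.solve(p["mtx"],[uv[0],uv[1],1.]);c=-R.T@t
    return c+d*(z-c[2])/d[2]
def proj(p,X):
    T=p["camera_from_world"];q=p["mtx"]@(T[:3,:3]@np.array(X)+T[:3,3]);return q[:2]/q[2]
def tri(ps,uvs):
    A=[]
    for p,uv in zip(ps,uvs):
        P=p["mtx"]@p["camera_from_world"][:3]
        A+=[uv[0]*P[2]-P[0],uv[1]*P[2]-P[1]]
    A=np.array(A);return np.linalg.lstsq(A[:,:3],-A[:,3],rcond=None)[0]
E
python3 - <<'E'
from h import *
np.set_printoptions(precision=3,suppress=True)
ps={n:camera(n) for n in("scene","top")}
for n,p in ps.items():
    T=p["camera_from_world"];print(n,-T[:3,:3].T@T[:3,3])
    save(p,n+"0.png",s=1.4)
Z=dict(rosette=.022,stump=0,carrier=.004,free_seat=.023,loaded_seat=.023,handle=.088,pan=0,rosette_loaded=.023)
for l,z in Z.items():
    for n,p in ps.items():
        for d in place_of(l,p)[:3]: print(l,n,round(d["p"],2),np.array(d["centre"]),onz(p,d["centre"],z))
print(read_state())
E
```

```text
scene [1.203 0.695 0.669]
top [ 0.283 -0.004  1.296]
rosette scene 0.75 [338.9 272.6] [0.579 0.23  0.022]
rosette scene 0.51 [217.5 212.2] [ 0.616 -0.167  0.022]
rosette top 0.46 [216.5 210.1] [0.574 0.225 0.022]
stump scene 0.59 [340.7 279.3] [0.573 0.232 0.   ]
stump scene 0.36 [197.6 172.6] [ 0.492 -0.44   0.   ]
stump scene 0.29 [334.7 273.5] [0.567 0.209 0.   ]
carrier scene 0.67 [252.4 216. ] [ 0.543 -0.106  0.004]
carrier scene 0.61 [400.8 229.6] [0.312 0.221 0.004]
carrier top 0.88 [312.1 216. ] [ 0.555 -0.104  0.004]
carrier top 0.67 [217.3 295. ] [0.289 0.216 0.004]
free_seat scene 0.91 [432.9 231.6] [0.288 0.296 0.023]
free_seat scene 0.78 [219.2 213.2] [ 0.617 -0.158  0.023]
free_seat top 0.7 [194.2 293.3] [0.295 0.289 0.023]
free_seat top 0.56 [326.4 196.1] [ 0.621 -0.154  0.023]
loaded_seat scene 0.97 [376.9 208.7] [0.296 0.132 0.023]
loaded_seat scene 0.68 [278.6 207.7] [ 0.483 -0.064  0.023]
loaded_seat scene 0.47 [309.6 239.3] [0.532 0.098 0.023]
loaded_seat top 0.76 [296.9 231.9] [ 0.497 -0.05   0.023]
loaded_seat top 0.61 [239.6 291.4] [0.301 0.14  0.023]
loaded_se
[... 204 characters left out ...]
]
handle top 0.63 [215.4 293.3] [0.294 0.208 0.088]
pan scene 0.66 [274.2 309.4] [0.745 0.194 0.   ]
pan scene 0.58 [249.1 218.7] [ 0.555 -0.107  0.   ]
pan top 0.66 [314.9 216.4] [ 0.555 -0.114  0.   ]
rosette_loaded top 0.5 [300.9 232. ] [ 0.496 -0.064  0.023]
{'t': 0.9, 'joint_pos': array([-1.335,  0.276,  1.505,  0.   ,  1.361, -0.121]), 'joint_vel': array([ 0.001, -0.001, -0.001, -0.001, -0.002, -0.   ]), 'tau': array([  0.001, -41.664, -24.61 ,  -0.   ,  -0.   ,  -0.   ]), 'tcp_pos': array([ 0.201, -0.539,  0.256]), 'ee_rot': array([0.984, 0.177, 0.   , 0.   ]), 'ft_force': array([ 0.245, -0.763,  0.872]), 'wrist_torque': array([0.038, 0.025, 0.029]), 'grip_width': 0.08505914449614092}
```

View pics/scene0.png

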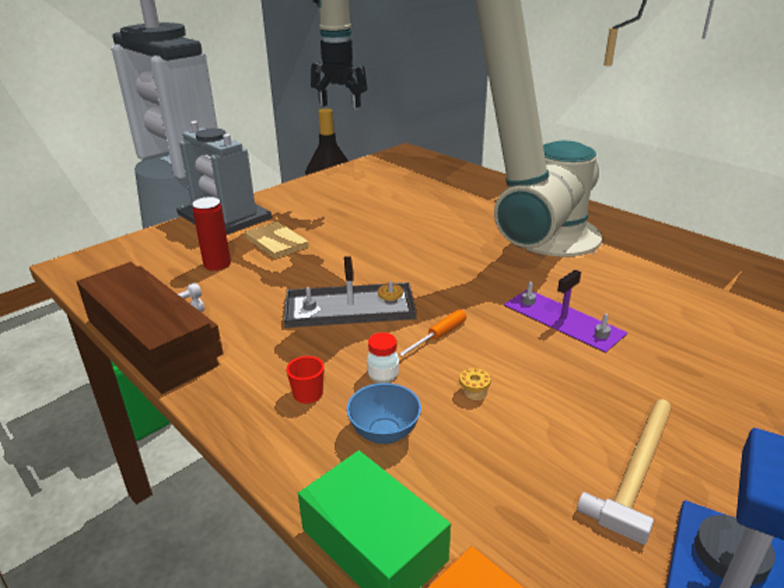

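View pics/top0.png

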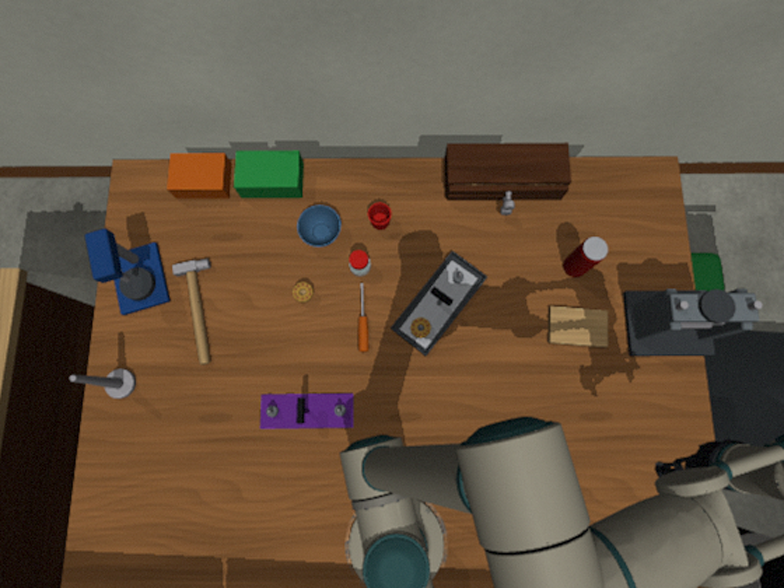

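Scene shows the loose rosette on its stump at (474,382)/1.4 and the aluminium carrier in its pan, with the empty post at (308,300)/1.4 in scene and (458,275)/1.4 in top. The purple carrier is the decoy. Next I'll fit the poses more precisely.

```bash
cat >> h.py <<'E'
from scipy.optimize import least_squares
def circ(c,r,z,n=40):
    a=np.linspace(0,2*np.pi,n);return np.c_[c[0]+r*np.cos(a),c[1]+r*np.sin(a),np.full(n,z)]
def rect(x0,x1,y0,y1,z,n=2): return np.array([[x0,y0,z],[x1,y0,z],[x1,y1,z],[x0,y1,z],[x0,y0,z]])
def cw(pose,P):
    x,y,z,a=pose;c,s=np.cos(a),np.sin(a);P=np.atleast_2d(P)
    return np.c_[x+c*P[:,0]-s*P[:,1],y+s*P[:,0]+c*P[:,1],z+P[:,2]]
def overlay(p,curves,crop,s):
    im=cv2.resize(p["color"][crop[1]:crop[3],crop[0]:crop[2],::-1],None,fx=s,fy=s,interpolation=cv2.INTER_CUBIC)
    for C,col in curves:
        q=np.array([(proj(p,X)-crop[:2]+.5)*s for X in C]).round().astype(np.int32)
        cv2.polylines(im,[q],False,col,1,cv2.LINE_AA)
    return im
def carrier_curves(pose):
    o=[(cw(pose,rect(-.11,.11,-.04,.04,.004)),(0,255,0)),(cw(pose,rect(-.007,.007,-.028,.028,.096)),(0,0,255))]
    for x in(-.08,.08): o+=[(cw(pose,circ((x,0),.013,.019)),(255,255,0)),(cw(pose,[[x,0,.019],[x,0,.049]]),(255,0,255))]
    return o
E
cat > m.py <<'E'
from h import *
np.set_printoptions(precision=4,suppress=True)
ps=[camera("scene"),camera("top")]
# carrier fit to network points near the guess
pts=dict(free_seat=([-.08,0,.019],(.62,-.155,.023)),loaded_seat=([.08,0,.019],(.49,-.057,.023)),handle=([0,0,.084],(.555,-.106,.088)),carrier=([0,0,0],(.553,-.105,.004)))
obs=[]
for l,(m,g) in pts.items():
    for p in ps:
        for d in place_of(l,p):
            if np.linalg.norm(proj(p,g)-d["centre"])<8: obs.append((p,m,np.array(d["centre"]),l));break
f=lambda v:np.concatenate([proj(p,cw((v[0],v[1],.004,v[2]),m)[0])-u for p,m,u,l in obs])
r=least_squares(f,[.555,-.106,2.5],loss="soft_l1");v=r.x
print("carrier",v[:2],np.degrees(v[2]),f(v).reshape(-1,2),[o[3] for o in obs])
# rosette by colour: fit hull mask centroid to that of the projected disc
ros=[]
def model(p,x,y):
    q=np.array([proj(p,X) for z in(.022,.032) for X in circ((x,y),.025,z)],np.float32)
    M=cv2.moments(cv2.convexHull(q));return np.array([M["m10"],M["m01"]])/M["m00"]
for p in ps:
    hsv=cv2.cvtColor(p["color"],cv2.COLOR_RGB2HSV);u=proj(p,(.576,.228,.03)).astype(int)
    w=14;sub=hsv[u[1]-w:u[1]+w,u[0]-w:u[0]+w]
    bg=p["color"][u[1]-w:u[1]+w,u[0]-w:u[0]+w].astype(int)
    m=((sub[...,0]>=19)&(sub[...,0]<=32)&(sub[...,1]>110)).astype(np.uint8)
    n,lab,st,cen=cv2.connectedComponentsWithStats(m,connectivity=8);k=1+np.argmax(st[1:,4])
    ys,xs=np.where(lab==k);h=cv2.convexHull(np.c_[xs,ys].astype(np.float32));M=cv2.moments(h)
    c=np.array([M["m10"],M["m01"]])/M["m00"]+u-w;ros.append(c)
    q=np.array([proj(p,X) for z in(.022,.032) for X in circ((.576,.228),.025,z)],np.float32)
    print("ros px",c,"bbox",st[k],"model size",np.ptp(q,axis=0), least_squares(lambda v:model(p,*v)-c,[.576,.228],diff_step=1e-4).x)
b=least_squares(lambda v:np.concatenate([model(p,*v)-c for p,c in zip(ps,ros)]),[.576,.228],diff_step=1e-4).x;print("ros",b)
cs=carrier_curves((v[0],v[1],.004,v[2]));rc=[(circ(b,.025,.022),(0,255,0)),(circ(b,.025,.032),(0,0,255)),(circ(b,.008,.032),(255,0,0))]
A=overlay(ps[0],cs,(195,170,305,240),5);B=overlay(ps[1],cs,(270,170,355,260),4)
C=overlay(ps[0],rc,(315,250,365,290),5);D=overlay(ps[1],rc,(195,190,240,230),5)
im=np.zeros((600,800,3),np.uint8)
for X,(x,y) in((A,(0,0)),(C,(0,350)),(D,(255,350))): 
    X=X[:600-y,:800-x];im[y:y+X.shape[0],x:x+X.shape[1]]=X
X=B[:,:250] if 0 else cv2.resize(B,(245,260));im[:260,553:798]=X
im[270:270+330,490:800]=cv2.resize(B,(310,330))
cv2.imwrite("pics/fit.png",im)
E
python3 m.py
```

```text
carrier [ 0.5517 -0.1061] 141.21855605937253 [[ 2.555  -0.3114]
 [ 0.3219  1.4854]
 [-1.7869 -0.4912]
 [ 0.029   1.8974]
 [-0.1345  1.7684]
 [-0.1706 -1.2881]
 [ 0.1486  2.2666]
 [ 0.3111 -0.7099]] ['free_seat', 'free_seat', 'loaded_seat', 'loaded_seat', 'handle', 'handle', 'carrier', 'carrier']
ros px [338.7566 271.0097] bbox [  3   9  22  17 228] model size [22.7639 17.8882] [0.579  0.2293]
ros px [215.6771 208.8902] bbox [ 8  7 15 14 81] model size [15.1029 14.8724] [0.5773 0.2267]
ros [0.578  0.2282]
```

View pics/fit.png

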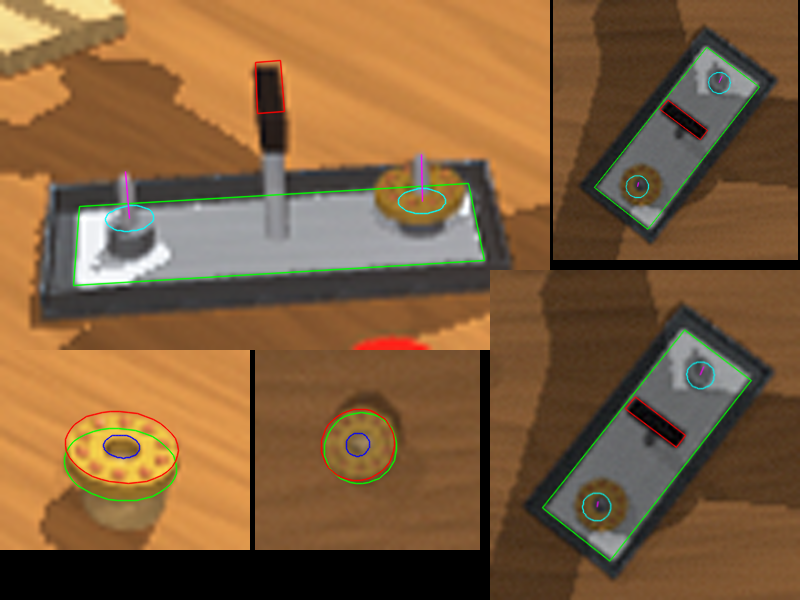

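>>> step_arm([
  [0,0,0.84,0.52,1.06,0,1],
  [0,0,1.68,1.04,2.12,0,1],
  [0,0,2.52,1.56,3.18,0,1],
  [0,0,3.36,2.08,4.24,0,1],
  [0,0,4.2,2.6,5.3,0,1],
  [0,0,5.04,3.12,6.36,0,1],
  [0,0,5.88,3.64,7.42,0,1],
  [0,0,6.72,4.16,8.48,0,1],
])

```text
t: 2.07
tcp_pos: [0.326, -0.2829, 0.2565]
ee_rot: [0.862, 0.507, 0.0, 0.0]
ft_force: [0.4, -0.2, -0.4]
grip_width: 0.0853
```

>>> step_arm([
  [0,0,0.84,0.52,1.06,0,1],
  [0,0,1.68,1.04,2.12,0,1],
  [0,0,2.52,1.56,3.18,0,1],
  [0,0,3.36,2.08,4.24,0,1],
  [0,0,4.2,2.6,5.3,0,1],
  [0,0,5.04,3.12,6.36,0,1],
  [0,0,5.88,3.64,7.42,0,1],
  [0,0,6.72,4.16,8.48,0,1],
])

```text
t: 2.73
tcp_pos: [0.4509, -0.0283, 0.2566]
ee_rot: [0.634, 0.774, 0.0, 0.0]
ft_force: [0.9, -1.1, 0.0]
grip_width: 0.0855
```

>>> step_arm([
  [0,0,0.84,0.52,1.06,0,1],
  [0,0,1.68,1.04,2.12,0,1],
  [0,0,2.52,1.56,3.18,0,1],
  [0,0,3.36,2.08,4.24,0,1],
  [0,0,4.2,2.6,5.3,0,1],
  [0,0,5.04,3.12,6.36,0,1],
  [0,0,6.72,4.25,8.6,0,1],
  [0,0,6.72,4.25,8.6,0,1],
])

```text
t: 3.4
tcp_pos: [0.5789, 0.2307, 0.2563]
ee_rot: [0.328, 0.945, 0.001, 0.0]
ft_force: [0.2, 0.1, 0.7]
grip_width: 0.0854
```

>>> step_arm([
  [0,0,0,0,0,-1,1],
  [0,0,0,0,0,-2,1],
  [0,0,0,0,0,-3,1],
  [0,0,0,0,0,-4,1],
  [0,0,0,0,0,-5,1],
  [0,0,0,0,0,-5.6,1],
  [0,0,0,0,0,-6,1],
  [0,0,0,0,0,-6,1],
])

```text
t: 4.07
tcp_pos: [0.5758, 0.2274, 0.073]
ee_rot: [0.33, 0.944, -0.002, -0.003]
ft_force: [0.7, 0.5, -0.5]
grip_width: 0.0854
```

>>> step_arm([
  [0,0,0,0,0,-0.4,1],
  [0,0,0,0,0,-0.8,1],
  [0,0,0,0,0,-1.1,1],
  [0,0,0,0,0,-1.3,1],
  [0,0,0,0,0,-1.3,1],
  [0,0,0,0,0,-1.3,1],
  [0,0,0,0,0,-1.3,1],
  [0,0,0,0,0,-1.3,1],
])

```text
t: 4.73
tcp_pos: [0.5785, 0.2282, 0.0381]
ee_rot: [0.33, 0.944, 0.0, 0.001]
ft_force: [0.6, -0.7, -0.8]
grip_width: 0.0855
```

```bash
python3 - <<'E'
from h import *
a,b=camera("scene"),camera("top")
A=overlay(a,[],(300,210,380,310),6);B=overlay(b,[],(180,180,250,250),5)
im=np.zeros((600,800,3),np.uint8);im[:600,:480]=A[:600];B=cv2.resize(B,(310,310));im[:310,485:795]=B
cv2.imwrite("pics/g1.png",im)
print(read_state()["tcp_pos"])
E
```

```text
[0.57832679 0.22809611 0.03799375]
```

View pics/g1.png

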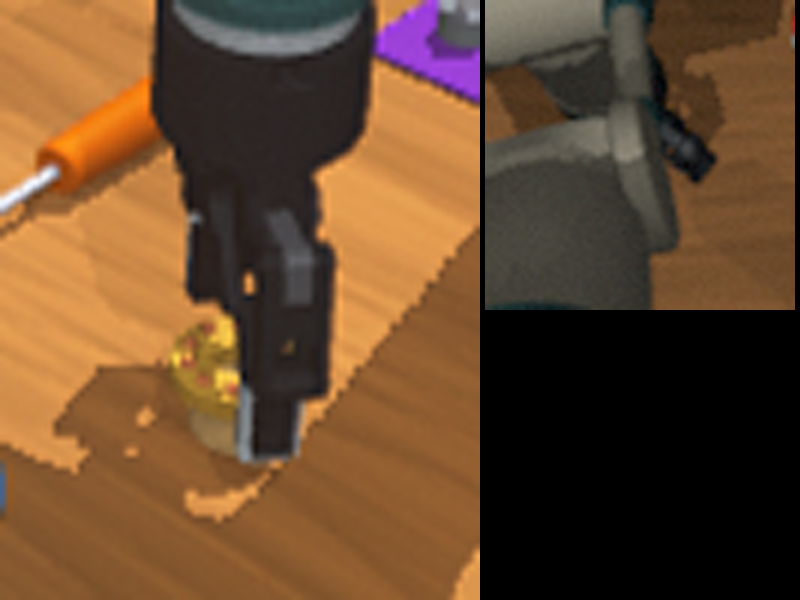

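The near finger is beyond the rosette and clear of the stump, with its tip at about pixel (345,287) in scene. I'll work out the tip height, then close.

```bash
python3 - <<'E'
from h import *
a=camera("scene");d=np.array([np.cos(np.radians(51.7)),np.sin(np.radians(51.7))]);n=np.array([-d[1],d[0]])
for z in(.01,.015,.02,.025,.03):
    q=[proj(a,(*(np.array([.5783,.2281])+d*.0425+n*s),z)) for s in(-.011,.011)]
    print(z,[(x-[300,210])*6 for x in q])
E
```

```text
0.01 [array([223.42673877, 476.97376668]), array([283.20054822, 472.24234552])]
0.015 [array([224.19817348, 466.5153731 ]), array([284.13286881, 461.79002354])]
0.02 [array([224.973816  , 455.99993401]), array([285.07026554, 451.28079256])]
0.025 [array([225.75370084, 445.4269814 ]), array([286.01277997, 440.71418657])]
0.03 [array([226.53786291, 434.79604214]), array([286.96045414, 430.0897344 ])]
```

>>> step_arm([
  [0,0,0,0,0,0,0.6],
  [0,0,0,0,0,0,0.3],
  [0,0,0,0,0,0,0],
  [0,0,0,0,0,0,-0.3],
  [0,0,0,0,0,0,-0.6],
  [0,0,0,0,0,0,-1],
  [0,0,0,0,0,0,-1],
  [0,0,0,0,0,0,-1],
])

```text
t: 5.55
tcp_pos: [0.578, 0.228, 0.0381]
ee_rot: [0.33, 0.944, 0.0, 0.0]
ft_force: [-1.3, 0.2, 6.2]
grip_width: 0.0477
```

>>> step_arm([
  [0,0,0,0,0,0,-1],
  [0,0,0,0,0,0.2,-1],
  [0,0,0,0,0,0.6,-1],
  [0,0,0,0,0,1.2,-1],
  [0,0,0,0,0,1.9,-1],
  [0,0,0,0,0,2.6,-1],
  [0,0,0,0,0,3,-1],
  [0,0,0,0,0,3,-1],
])

```text
t: 6.22
tcp_pos: [0.5798, 0.2286, 0.1305]
ee_rot: [0.33, 0.944, 0.002, 0.003]
ft_force: [0.1, 0.2, -0.3]
grip_width: 0.0479
```

```bash
python3 - <<'E'
from h import *
a=camera("scene");st=read_state();t=st["tcp_pos"];print(t,st["grip_width"],st["ft_force"])
z0=.022+t[2]-.0381
c=[(circ(t,.025,z0),(0,255,0)),(circ(t,.025,z0+.01),(0,0,255)),(circ(t,.008,z0+.01),(255,0,0))]
u=proj(a,t).astype(int);k=(u[0]-45,u[1]-40,u[0]+45,u[1]+40)
A=overlay(a,[],k,6);B=overlay(a,c,k,6)
cv2.imwrite("pics/g2.png",cv2.resize(np.hstack([A,B]),(798,355),interpolation=cv2.INTER_AREA))
d=np.array([np.cos(np.radians(51.7)),np.sin(np.radians(51.7))])
for h in(.02,.025,.03,.035): print(h,(proj(a,(*(t[:2]+d*.025),t[2]-h))-k[:2])*6*355/480, )
E
```

```text
[0.57882876 0.22827406 0.12872922] 0.047768176629010506 [-0.26269018 -0.0127614  -1.06170191]
0.02 [209.391919   243.60643237]
0.025 [208.72811776 252.11852715]
0.03 [208.06803756 260.58290606]
0.035 [207.4116472  268.99996919]
```

View pics/g2.png

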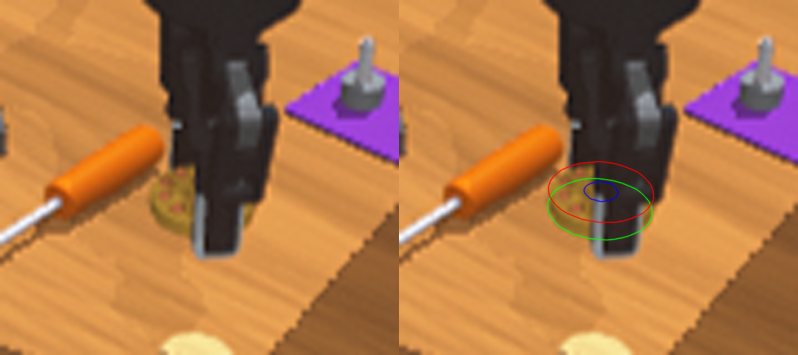

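The rosette is held level, its underside about 16 mm below the TCP, and the fingertips reach about 11 mm below that. Next I'll refine the carrier pose by edge alignment.

```bash
cat > fit.py <<'E'
from h import *
from scipy.optimize import minimize
def dens(C,n=25): return np.vstack([np.linspace(a,b,n) for a,b in zip(C[:-1],C[1:])])
def collars(x): return circ((x,0),.013,.019)
M={"plate":dens(rect(-.11,.11,-.04,.04,.004)),"handle":dens(rect(-.007,.007,-.028,.028,.096),15),"post":np.vstack([dens(np.array([[-.08,0,.02],[-.08,0,.047]])),]),"collar":collars(-.08)}
def grads(p):
    g=cv2.cvtColor(p["color"],cv2.COLOR_RGB2GRAY).astype(np.float32)
    gx,gy=cv2.Sobel(g,5,1,0),cv2.Sobel(g,5,0,1);return cv2.GaussianBlur(np.minimum(np.hypot(gx,gy),250),(0,0),1.0)
def samp(G,q): return cv2.remap(G,q[:,:1].astype(np.float32),q[:,1:].astype(np.float32),cv2.INTER_LINEAR).ravel()
def P(p,X):
    T=p["camera_from_world"];q=(X@T[:3,:3].T+T[:3,3])@p["mtx"].T;return q[:,:2]/q[:,2:]
def fit(ps,v0,parts=("plate","handle","collar")):
    Gs=[grads(p) for p in ps]
    c=lambda v:-sum(w*samp(G,P(p,cw((v[0],v[1],.004,v[2]),M[k]))).mean() for p,G in zip(ps,Gs) for k,w in zip(parts,(2,1,.7)))
    best=None
    for dx in(-.005,0,.005):
        for dy in(-.005,0,.005):
            for da in(-.04,0,.04):
                r=minimize(c,np.add(v0,[dx,dy,da]),method="Nelder-Mead",options=dict(initial_simplex=np.add(v0,[dx,dy,da])+np.array([[0,0,0],[.003,0,0],[0,.003,0],[0,0,.02]])))
                if best is None or r.fun<best.fun: best=r
    return best.x,best.fun
E
python3 - <<'E'
from fit import *
np.set_printoptions(precision=4,suppress=True)
ps=[camera("scene"),camera("top")];v0=[.5525,-.1061,np.radians(141.7)]
for s in(ps,ps[:1],ps[1:]):
    v,f=fit(s,v0);print(v[:2],np.degrees(v[2]),f,"free",cw((*v[:2],.004,v[2]),[-.08,0,.019]))
    if s is ps: V=v
cs=carrier_curves((V[0],V[1],.004,V[2]))
A=overlay(ps[0],[],(200,185,255,235),7);A2=overlay(ps[0],cs,(200,185,255,235),7)
B=overlay(ps[1],cs,(275,170,355,260),4);B2=overlay(ps[1],[],(305,175,350,220),6)
im=np.zeros((600,800,3),np.uint8);im[:350,:385]=A;im[:350,390:775]=A2
im[355:,:310]=cv2.resize(B[:,:],(310,360))[:245];im[355:,320:590]=B2[:245]
im[355:,595:800]=cv2.resize(overlay(ps[0],cs,(195,170,305,240),4),(205,130))[[0]*0+list(range(130))+[0]*115]
cv2.imwrite("pics/fit2.png",im)
E
```

```text
[ 0.5521 -0.1063] 142.9039962879647 -1364.346435546875 free [[ 0.6159 -0.1545  0.023 ]]
[ 0.554  -0.1031] 142.09050115044823 -710.3240966796875 free [[ 0.6172 -0.1523  0.023 ]]
[ 0.5518 -0.1073] 143.11356093525333 -677.81787109375 free [[ 0.6158 -0.1553  0.023 ]]
```

View pics/fit2.png

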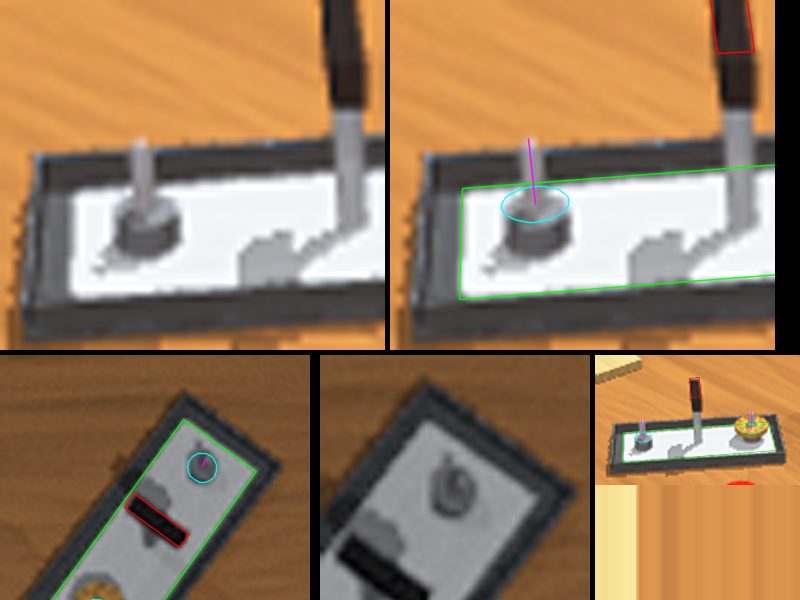

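>>> step_arm([
  [0,0,0,0,-0.4,0.5,-1],
  [0,0,0,0.1,-1.1,1,-1],
  [0,0,0,0.2,-2,1,-1],
  [0,0,0,0.3,-3,1,-1],
  [0,0,0,0.4,-4,1,-1],
  [0,0,0,0.5,-5,1,-1],
  [0,0,0,0.6,-6,1,-1],
  [0,0,0,0.7,-7,1,-1],
])

```text
t: 7.03
tcp_pos: [0.5979, 0.0167, 0.1555]
ee_rot: [0.33, 0.944, -0.0, -0.002]
ft_force: [-0.0, -0.0, -0.8]
grip_width: 0.0477
```

>>> step_arm([
  [0,0,0,0.1,-1,0,-1],
  [0,0,0,0.2,-2,0,-1],
  [0,0,0,0.3,-3,0,-1],
  [0,0,0.1,0.4,-4,0,-1],
  [0,0,0.13,0.5,-5,0,-1],
  [0,0,0.13,0.58,-5.5,0,-1],
  [0,0,0.13,0.58,-5.73,0,-1],
  [0,0,0.13,0.58,-5.73,0,-1],
])

```text
t: 7.7
tcp_pos: [0.6158, -0.1548, 0.1561]
ee_rot: [0.325, 0.946, 0.0, -0.001]
ft_force: [-0.5, 0.3, -1.9]
grip_width: 0.048
```

>>> step_arm([
  [0,0,0,0,0,-0.4,-1],
  [0,0,0,0,0,-0.9,-1],
  [0,0,0,0,0,-1.5,-1],
  [0,0,0,0,0,-2,-1],
  [0,0,0,0,0,-2.3,-1],
  [0,0,0,0,0,-2.5,-1],
  [0,0,0,0,0,-2.5,-1],
  [0,0,0,0,0,-2.5,-1],
])

```text
t: 8.37
tcp_pos: [0.6165, -0.1532, 0.0825]
ee_rot: [0.324, 0.946, 0.0, 0.0]
ft_force: [0.4, 0.2, -1.3]
grip_width: 0.0479
```

```bash
python3 - <<'E'
from h import *
for i in range(3): a=camera("scene")
b=camera("top")
st=read_state();t=st["tcp_pos"];print(t,st["grip_width"],st["ft_force"],st["ee_rot"])
z0=t[2]-.016
V=(.5525,-.1055,.004,np.radians(142.5))
c=[(circ(t,.025,z0),(0,255,0)),(circ(t,.025,z0+.01),(0,0,255)),(circ(t,.008,z0),(255,0,0))]+carrier_curves(V)
k=(190,150,260,240)
A=overlay(a,[],k,5.5);B=overlay(a,c,k,5.5)
cv2.imwrite("pics/g3.png",np.hstack([A,B]))
E
```

```text
[ 0.61696658 -0.15404228  0.08334589] 0.04780416276413927 [-0.86389254 -0.52520231 -0.17532535] [3.24051744e-01 9.46038851e-01 5.97493580e-05 9.77539432e-04]
```

View pics/g3.png

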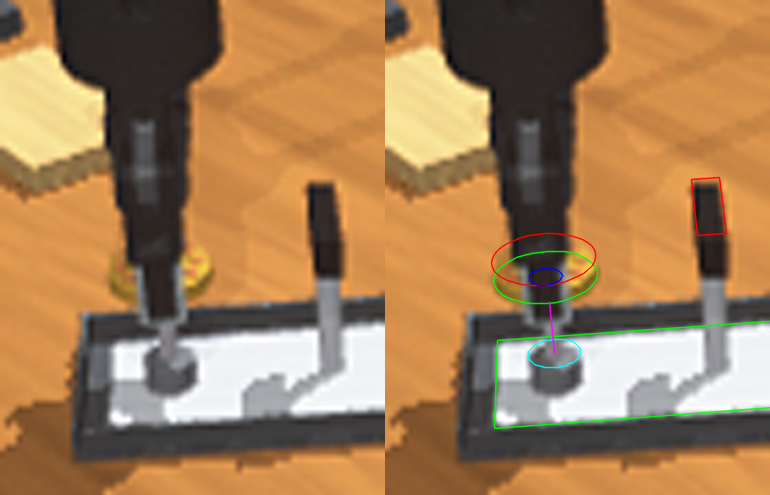

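The rosette sits over the post: both at about x 160–168 in the left crop, and the model agrees within about 2 mm. Descending gently.

>>> step_arm([
  [0,0,0,0,0,-0.15,-1],
  [0,0,0,0,0,-0.3,-1],
  [0,0,0,0,0,-0.45,-1],
  [0,0,0,0,0,-0.6,-1],
  [0,0,0,0,0,-0.7,-1],
  [0,0,0,0,0,-0.8,-1],
  [0,0,0,0,0,-0.8,-1],
  [0,0,0,0,0,-0.8,-1],
])

```text
t: 9.23
tcp_pos: [0.6162, -0.1539, 0.058]
ee_rot: [0.324, 0.946, 0.0, -0.0]
ft_force: [0.3, -0.5, -1.2]
grip_width: 0.0478
```

>>> step_arm([
  [0,0,0,0,0,-0.1,-1],
  [0,0,0,0,0,-0.2,-1],
  [0,0,0,0,0,-0.3,-1],
  [0,0,0,0,0,-0.4,-1],
  [0,0,0,0,0,-0.5,-1],
  [0,0,0,0,0,-0.55,-1],
  [0,0,0,0,0,-0.55,-1],
  [0,0,0,0,0,-0.55,-1],
])

```text
t: 9.9
tcp_pos: [0.6163, -0.1539, 0.0417]
ee_rot: [0.324, 0.946, 0.0, -0.0]
ft_force: [0.1, -0.6, -0.6]
grip_width: 0.0473
```

>>> step_arm([
  [0,0,0,0,0,-0.03,-1],
  [0,0,0,0,0,-0.05,-1],
  [0,0,0,0,0,-0.07,-1],
  [0,0,0,0,0,-0.08,-1],
  [0,0,0,0,0,-0.08,-1],
  [0,0,0,0,0,-0.08,-1],
  [0,0,0,0,0,-0.08,-1],
  [0,0,0,0,0,-0.08,-1],
])

```text
t: 10.57
tcp_pos: [0.6164, -0.1539, 0.0395]
ee_rot: [0.324, 0.946, 0.0, 0.0]
ft_force: [0.2, 0.9, -1.2]
grip_width: 0.0477
```

>>> step_arm([
  [0,0,0,0,0,0,0.15],
  [0,0,0,0,0,0,0.25],
  [0,0,0,0,0,0,0.35],
  [0,0,0,0,0,0,0.35],
  [0,0,0,0,0,0,0.35],
  [0,0,0,0,0,0,0.35],
  [0,0,0,0,0,0,0.35],
  [0,0,0,0,0,0,0.35],
])

```text
t: 11.23
tcp_pos: [0.6163, -0.1539, 0.0394]
ee_rot: [0.324, 0.946, 0.0, 0.0]
ft_force: [0.5, -1.2, -0.1]
grip_width: 0.0574
```

>>> step_arm([
  [0,0,0,0,0,0.1,0.35],
  [0,0,0,0,0,0.3,0.35],
  [0,0,0,0,0,0.6,0.35],
  [0,0,0,0,0,1,0.35],
  [0,0,0,0,0,1.7,0.35],
  [0,0,0,0,0,2.5,0.35],
  [0,0,0,0,0,3.3,0.35],
  [0,0,0,0,0,4,0.35],
])

```text
t: 11.9
tcp_pos: [0.6167, -0.1541, 0.1622]
ee_rot: [0.324, 0.946, 0.0, 0.001]
ft_force: [-0.2, -0.1, 0.3]
grip_width: 0.0576
```

>>> step_arm([
  [0,0,-1,0,0,0.8,0.35],
  [0,0,-2,-0.3,0.2,1.2,0.35],
  [0,0,-3,-0.6,0.4,1.2,0.35],
  [0,0,-4,-0.9,0.7,1.2,0.35],
  [0,0,-5,-1.3,1,1.2,0.35],
  [0,0,-6,-1.7,1.3,1.2,0.35],
  [0,0,-7,-2.13,1.6,1.2,0.35],
  [0,0,-8,-2.13,1.6,1.2,0.35],
])

```text
t: 12.57
tcp_pos: [0.5497, -0.104, 0.1966]
ee_rot: [0.682, 0.731, -0.0, -0.001]
ft_force: [-0.3, 0.1, -0.0]
grip_width: 0.0575
```

>>> step_arm([
  [0,0,-1,0,0,0,0.35],
  [0,0,-2,0,0,0,0.35],
  [0,0,-3,0,0,0,0.35],
  [0,0,-4,0,0,0,0.35],
  [0,0,-5,0,0,0,0.35],
  [0,0,-6,0,0,0,0.35],
  [0,0,-7,0,0,0,0.35],
  [0,0,-7,0,0,0,0.35],
])

```text
t: 13.23
tcp_pos: [0.5526, -0.1059, 0.1965]
ee_rot: [0.898, 0.439, 0.001, 0.001]
ft_force: [0.5, -0.1, 0.6]
grip_width: 0.0578
```

```bash
python3 - <<'E'
from fit import *
np.set_printoptions(precision=4,suppress=True)
ps=[camera("scene"),camera("top")];st=read_state();t=st["tcp_pos"];print(t,st["ee_rot"])
a=np.degrees(2*np.arctan2(st["ee_rot"][1],st["ee_rot"][0]))-90;print("yaw y",a)
v,f=fit(ps[:1],[.5535,-.104,np.radians(142)],("plate","handle"));print("scene-only",v[:2],np.degrees(v[2]),f)
V=(.5525,-.1057,.004,np.radians(142.5));s=cw(V,[-.08,0,.019])[0]
c=[(circ(s,.025,.023),(0,255,0)),(circ(s,.025,.033),(0,0,255))]+carrier_curves(V)
k=(195,150,300,240);A=overlay(ps[0],[],k,7);A=cv2.resize(A,(700,600))
B=overlay(ps[0],c,k,7);B=cv2.resize(B,(700,600))
im=np.vstack([A[130:570][:,:][::1],]);cv2.imwrite("pics/g4.png",np.vstack([cv2.resize(A[150:550],(525,300)),cv2.resize(B[150:550],(525,300))]))
E
```

```text
[ 0.5525 -0.1059  0.1962] [0.8975 0.441  0.0004 0.0004]
yaw y -37.66403426557183
scene-only [ 0.5541 -0.1033] 141.79581635596801 -560.0443115234375
```

View pics/g4.png

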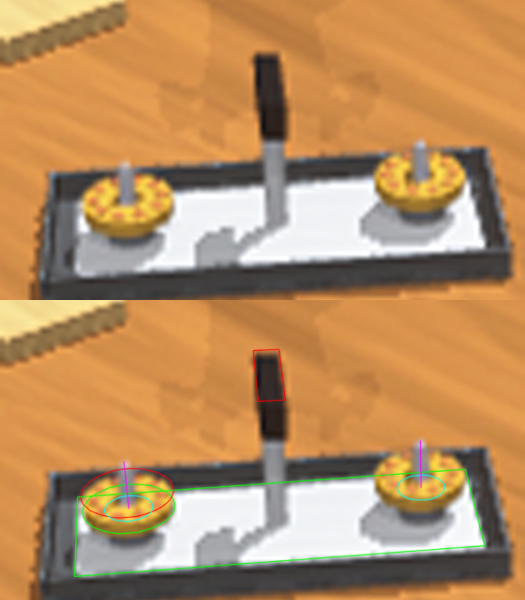

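Both rosettes sit flat on their collars; the one I placed is at (128,205) in the upper crop. Descending onto the handle.

>>> step_arm([
  [0,0,0,0.02,0.03,-0.5,0.35],
  [0,0,0,0.02,0.03,-1,0.35],
  [0,0,0,0.02,0.03,-1.6,0.35],
  [0,0,0,0.02,0.03,-2.2,0.35],
  [0,0,0,0.02,0.03,-2.7,0.35],
  [0,0,0,0.02,0.03,-3.1,0.35],
  [0,0,0,0.02,0.03,-3.4,0.35],
  [0,0,0,0.02,0.03,-3.4,0.35],
])

```text
t: 14.0
tcp_pos: [0.5519, -0.1047, 0.0918]
ee_rot: [0.898, 0.44, -0.001, -0.001]
ft_force: [0.3, 0.2, 1.0]
grip_width: 0.0576
```

>>> step_arm([
  [0,0,0,0,0,0,0.2],
  [0,0,0,0,0,0,0.05],
  [0,0,0,0,0,0,-0.1],
  [0,0,0,0,0,0,-0.25],
  [0,0,0,0,0,0,-0.4],
  [0,0,0,0,0,0,-0.5],
  [0,0,0,0,0,0,-0.55],
  [0,0,0,0,0,0,-0.6],
])

```text
t: 14.67
tcp_pos: [0.5531, -0.105, 0.0936]
ee_rot: [0.898, 0.44, 0.0, 0.0]
ft_force: [1.3, -1.2, -0.3]
grip_width: 0.0169
```

>>> step_arm([
  [0,0,0,0,0,0,-0.65],
  [0,0,0,0,0,0,-0.7],
  [0,0,0,0,0,0,-0.75],
  [0,0,0,0,0,0,-0.8],
  [0,0,0,0,0,0,-1],
  [0,0,0,0,0,0,-1],
  [0,0,0,0,0,0,-1],
  [0,0,0,0,0,0,-1],
])

```text
t: 15.33
tcp_pos: [0.5535, -0.1053, 0.0937]
ee_rot: [0.898, 0.44, 0.0, 0.001]
ft_force: [2.0, -1.7, 3.2]
grip_width: 0.0127
```

>>> step_arm([
  [0,0,0,0,0,0.03,-1],
  [0,0,0,0,0,0.08,-1],
  [0,0,0,0,0,0.15,-1],
  [0,0,0,0,0,0.25,-1],
  [0,0,0,0,0,0.35,-1],
  [0,0,0,0,0,0.45,-1],
  [0,0,0,0,0,0.5,-1],
  [0,0,0,0,0,0.5,-1],
])

```text
t: 16.0
tcp_pos: [0.5533, -0.1051, 0.1089]
ee_rot: [0.898, 0.44, 0.0, 0.0]
ft_force: [0.2, 0.2, -6.0]
grip_width: 0.0134
```

>>> step_arm([
  [0,0,0,0,0,0.1,-1],
  [0,0,0,0,0,0.25,-1],
  [0,0,0,0,0,0.45,-1],
  [0,0,0,0,0,0.7,-1],
  [0,0,0,0,0,0.95,-1],
  [0,0,0,0,0,1.15,-1],
  [0,0,0,0,0,1.3,-1],
  [0,0,0,0,0,1.35,-1],
])

```text
t: 16.67
tcp_pos: [0.5536, -0.1052, 0.1502]
ee_rot: [0.898, 0.44, 0.001, 0.001]
ft_force: [0.1, 0.7, -6.0]
grip_width: 0.0135
```

>>> step_arm([
  [0,0,0,0,0,0.1,-1],
  [0,0,0,0,0,0.25,-1],
  [0,0,0,0,0,0.45,-1],
  [0,0,0,0,0,0.7,-1],
  [0,0,0,0,0,0.95,-1],
  [0,0,0,0,0,1.15,-1],
  [0,0,0,0,0,1.3,-1],
  [0,0,0,0,0,1.35,-1],
])

```text
t: 17.33
tcp_pos: [0.5536, -0.1052, 0.1907]
ee_rot: [0.898, 0.44, 0.001, 0.001]
ft_force: [0.7, 0.3, -5.9]
grip_width: 0.0133
```

>>> step_arm([
  [0,0,0,0,0,0,-1],
  [0,0,0,0,0,0,-1],
  [0,0,0,0,0,0,-1],
  [0,0,0,0,0,0,-1],
  [0,0,0,0,0,0,-1],
  [0,0,0,0,0,0,-1],
  [0,0,0,0,0,0,-1],
  [0,0,0,0,0,0,-1],
])

```text
t: 18.0
tcp_pos: [0.553, -0.105, 0.1893]
ee_rot: [0.898, 0.44, -0.0, -0.0]
ft_force: [-0.1, -0.1, -5.8]
grip_width: 0.0128
```

```bash
python3 - <<'E'
from h import *
p=camera("scene");q=camera("top");st=read_state();t=st["tcp_pos"];print(t,st["ft_force"],st["grip_width"],abs(st["joint_vel"]).max())
V=(.5528,-.1052,t[2]-.0937+.004,np.radians(142.5))
k=(190,110,310,250);A=overlay(p,[],k,4.1);B=overlay(p,carrier_curves(V)[:1],k,3)
B=cv2.resize(B,(300,350));im=np.zeros((574,800,3),np.uint8);im[:,:492]=A[:574];im[:350,495:795]=B;im[355:,495:795]=cv2.resize(overlay(q,[],(260,165,365,242),3),(300,219))
cv2.imwrite("pics/g5.png",im)
E
```

```text
[ 0.55304911 -0.1050389   0.18942366] [ 0.19024782  0.2423954  -5.83054089] 0.013167213142019504 0.0028692202009403898
```

View pics/g5.png

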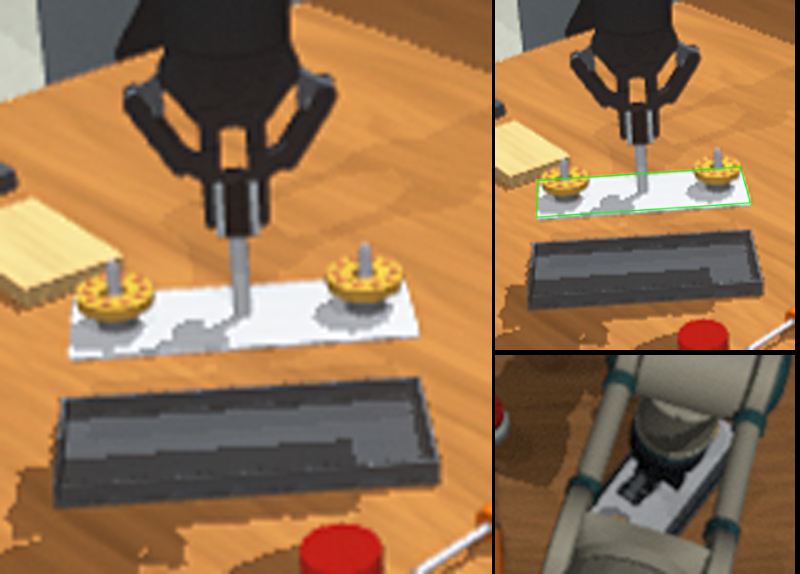

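The carrier hangs level above the pan with both rosettes seated, at (115,295) and (365,275) in the crop. The measured load of 5.8 N matches the carrier plus both rosettes.

```bash
python3 -c "
from rig import *
print(job_done())"
```

```text
the job is handed in; nothing more can be done
None
```

I hung the loose rosette on the carrier's empty post and let go with the carrier still in its pan. Then I gripped the black handle, lifted the carrier straight up by about 96 mm, and handed the job in at about 18 s. `job_done()` gave no verdict, so this rests on my own checks.

- **Height:** I estimate the underside at about 0.10 m above the bench, from how far the tool rose.
- **Level and still:** the picture shows the carrier level over the pan, matching my model outline. Joint speeds were below 0.003 rad/s.
- **Rosettes:** both appear seated flat on their collars.
- **Load:** 5.8 N at the wrist, close to the 5.7 N expected for the carrier with two rosettes.
- **Grip:** the fingers closed to about 13 mm on the 14 mm handle.

**Disagreements:**
- The two cameras put the carrier and the rosette 2–4 mm apart. The offset was about the same for both, so it cancelled when placing the rosette.
- The gripper read 48 mm on the 50 mm rosette, about 2 mm narrow, like the handle reading.
- I never felt the rosette touch the collar before letting go, so it may have dropped a millimetre or two onto it.

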